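# Unhook the keyhole plate and lay it on the grinding block

### The arm

A 6-joint arm with a two-finger parallel gripper is mounted at the origin on the work surface. World frame = base frame: x ahead of the robot, y to its left, z up, the work surface at z = 0. Lengths are in m, angles in degrees, forces in N, time in s.
With the tool pointing down it reaches from about 0.35 to 0.875 m from the base axis. Payload 4.2 kg.
Tool frame: the origin (TCP) lies between the finger pads; the fingertips stand 19 mm ahead of it and the grasp point (between the pads) is the TCP; z points along the fingers, y is the line along which they close (so a half turn about z gives the same grasp; the last joint's range is limited). The gripper opens to 87 mm and grips with 3 to 60 N. Pads are 19 mm wide; open, the fingers measure 117 mm over their backs; the gripper's body (75 mm by 190 mm) begins 51 mm behind the grasp point.
Start: joints at [-61.73, 22.042, 0.453, 0, -68.411, -14.817], TCP at [0.145, -0.608, 0.242] pointing down, gripper open.
Joint ranges: [-179.83, 179.83], [-69.29, 118.12], [-61.27, 80.66], [-181.25, 117.63], [-171.15, -9.14], [-177.46, 177.46]. Speed limits (degrees/s): [159.86, 159.86, 180, 180, 180, 180].

### API

Orientations are given as a 3x3 rotation matrix whose columns are the frame's x, y, z axes.
In Python, from station import r gives the robot as it stands.
- The arm moves only by the tool drive_tool, never from a script. Its argument "steps" is one flat list of numbers, 7 for each row, row after row: the turn, a rotation vector about the tool's x, y, z in rad, then the shift along the tool's x, y, z in m, then the opening, from 0 (shut) to 1 (fully open). A call has 1 to 10 rows; each row shifts and turns the commanded pose from where the row before left it, along the tool's axes as they then stand; what a row does not reach is not made up. A row lasts 1/12 s, in which the tool goes at most 41.7 mm and 7.16 degrees, less where a joint would pass 70% of its speed; a pose out of reach is approached as far as the arm can. A call is refused whole if a number of a shift passes 0.0417 or a number of a turn 0.125, either way. A call with a gripper value outside its range is refused whole. The fingers move at their own pace and stop on an object; the grip force is fixed at half the most. Time passes only in rows, so rows that do not move let the fingers close. It gives the time, the measured TCP pose, the force, the opening and the grip force at its end, in the units of the state.
- r.sense(): the state, without advancing time (a new reading comes with each control period).
- r.capture(name): name is "scene" or "side" or "wrist"; returns the picture (420x560x3 uint8, blue, green, red); there is no depth.
- r.camera_params(name): a dict with "camera_matrix" (3x3 intrinsics, pixels), "extrinsics" (4x4, takes a point from world to camera coordinates). Camera axes: x right, y down, z forward; pixel columns grow to the right and rows downward; lengths in m; the calibration is good to about 2 mm. The wrist camera is an equidistant fisheye: a pixel r from the principal point sees the ray r / f radians off the axis. A picture is of the moment at which its call begins: read the wrist's pose just before it. camera_params takes no time and is no camera call; for the wrist camera it gives the pose at the moment of the call.
- r.finish_job(): hands the job in; it is judged then, once.
The state is a dict: "time_s": time; "joints": joint angles; "joint_velocities": joint speeds; "effort": joint torques, N m; "tcp_pos": TCP position; "ee_rot": TCP orientation; "wrist_force": force on the tool from outside, world axes, zero at the start; "moment": the same for the moment, N m; "gripper_width": opening from 0.0 (shut) to 1.0 (fully open); "gripper_force": force on a finger pad.
Only numpy, scipy, OpenCV 4.12 (cv2) and the standard library are available. Lean on these libraries where they do the work, as an engineer would, in place of code of your own. Each camera call takes 0.05 s, during which the arm holds its last target. There are 200 camera calls.

### The job

Take the steel plate with the narrow tab off its stud on the hanging rack: slide it up until the stud is in the wide end of its keyhole, then draw it off. Rest it in the V cradle, tab uppermost and leaning on the long wall, and let go; then take it again by its two long sides and lay it flat, centred and lengthways on the narrow grey holding block, and let go. Leave the round cover hanging and the piece of pipe standing where they are.

Things in the scene. Friction and masses are not known exactly. Their poses are not given: they have to be found in the camera images.
- plate: The steel plate to be moved, loose, about 0.4 kg, 145 mm long, 8 mm thick. Origin: middle of its wide end's edge (lower edge as hung). Axes: z along its length towards the tab, y across, x through its thickness (away from the robot as it hangs, towards the rack). Wide part 66 mm wide, z 0 to 95 mm; tab 38 mm wide, z 95 to 145 mm. Centre of mass z = 65 mm.
- plate_mid (a point): Middle of that plate (z = 72.5 mm from its wide end), same axes. Keyhole, from this point: wide hole 27 mm across (octagonal) centred at z = -19.5 mm; slot 13 mm wide from it towards the tab, closed end at z = +14.5 mm. The plate hangs by the slot's closed end, tab up, lower edge 50 mm above the bench; raised 30 mm, the stud is centred in the wide hole.
- plate_tab (a point): Centre of the plate's tab, 18 mm from its top edge, 54.5 mm from point plate_mid along the plate's z; same axes. While the plate hangs, the tab stands clear above the top of the rack, free on both faces.
- stud_left (a point): Stud on the rack, the one to the rack's +y (150 mm from the other); the point is half-way along its shank. Shank 8 mm diameter, 14 mm long from the rack's front face towards the robot, then a head 18 mm diameter and 4 mm thick. Axes: x into the rack, y along it, z up. The plate hangs on either stud, the round cover on the other.
- stud_right (a point): The other stud, alike, to the rack's -y.
- rack: Fixed dark steel hanging rack: an upright open frame 250 mm wide, 20 mm thick, 145 mm high, with a top rail (30 mm high, carrying the two studs at 135 mm height) and a lower rail at 60 to 80 mm. Origin on the bench under the middle of its front face; x away from the robot, y along the frame, z up. The plate and cover hang on its front (-x) face; its feet run 110 mm behind.
- cradle: Fixed dark steel V cradle, 120 mm long, 40 mm wide (narrower than the plate); origin on the bench under its middle, y across, z up. Its long wall (80 mm) rises at 45 degrees to its own -x (away from the robot) from the V's corner, its short lip (26 mm) at 45 degrees to +x. A plate stood in the V leans on the long wall, either face down, its tab beyond the wall's end, free on both faces.
- cradle_vee (a point): Inner corner of the V of the cradle, mid width, 30 mm above the bench; axes as the cradle's.
- bed: Fixed grey holding block with brass strips across its top, 150 mm long (x), 40 mm wide (y), 40 mm high; origin on the bench under its middle. Narrower than the plate, so fingers at the plate's sides pass down beside it.
- bed_top (a point): Centre of the holding block's top face, 40 mm above the bench; axes as the block's.
- cover: Bystander: round steel cover (80 mm disc below a 66 mm wide neck with the same keyhole, no tab), hung on the other stud; leave it hanging. Origin 83 mm below the stud.
- pipe: Bystander: loose upright length of steel pipe, 60 mm diameter, 70 mm high, origin at its foot, between the cradle and the block.
Mind the look-alikes: they are no part of the job. What is shaped like the plate but brown is not meant. What is shaped like the cradle but brown is not meant.

How it is judged:
By the outcome, as a careful person would: the job done as asked, in the order asked, and still so for the second after the job is handed in, with the robot touching nothing.
It also fails if it takes over 64 s, if anything falls off the work surface, if the arm or the gripper's body presses on something with over 40 N, if the wrist force passes 120 N, or if a joint passes its speed limit or range.

## Working session

There is one attempt and no reset: what is moved stays moved. The work goes in short steps, Python scripts to look and compute and a tool call to move; the robot and the scene stay as the last step left them, time stands still between calls to the robot, and variables do not carry over. Pictures are saved under pics/ and viewed, at most 10 in all, crops included, and the job is handed in when it is done.

Besides the shell and the picture viewer there is one more tool, called after "Request:" as name(argument=value, ...) on one line, values as JSON. drive_tool: Moves the arm, as the interface text tells. Its arguments: {"type":"object","properties":{"steps":{"type":"array"}},"required":["steps"]}

```bash
ls; mkdir -p pics; python3 - <<'E'
from station import r
import cv2,numpy as np
for n in("scene","side"):
    cv2.imwrite(f"pics/{n}0.png",r.capture(n)); p=r.camera_params(n); print(n,np.round(p["camera_matrix"],1).tolist(),np.round(p["extrinsics"],3).tolist())
a=cv2.imread("pics/scene0.png");b=cv2.imread("pics/side0.png")
s=r.sense();print(s["time_s"],np.round(s["tcp_pos"],3),np.round(s["ee_rot"],3).tolist())
E
```

```text
pics
scene [[442.5, 0.0, 271.3], [0.0, 442.5, 209.4], [0.0, 0.0, 1.0]] [[0.04, 0.999, 0.001, -0.053], [0.678, -0.026, -0.735, -0.291], [-0.734, 0.03, -0.678, 1.585], [0.0, 0.0, 0.0, 1.0]]
side [[419.7, 0.0, 290.8], [0.0, 419.7, 213.1], [0.0, 0.0, 1.0]] [[-0.868, -0.497, 0.005, 0.497], [-0.361, 0.624, -0.693, 0.249], [0.341, -0.603, -0.721, 0.756], [0.0, 0.0, 0.0, 1.0]]
0.1 [ 0.145 -0.607  0.241] [[-0.973, -0.232, -0.001], [-0.232, 0.973, 0.002], [0.0, 0.002, -1.0]]
```

View pics/scene0.png

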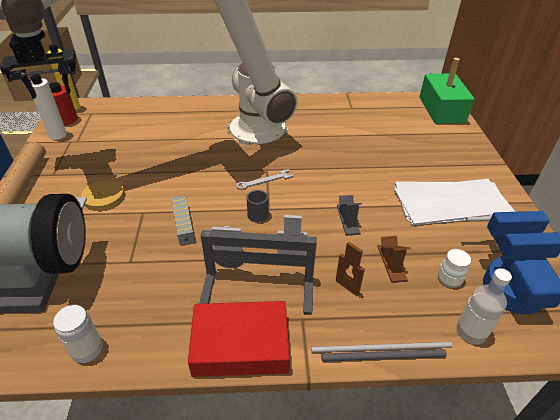

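View pics/side0.png

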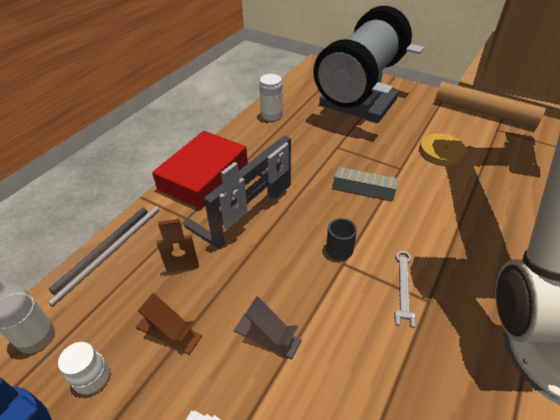

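The scene view shows the dark rack at (260,260). The grey plate with its tab sticks up at (292,226), and the cover hangs at (228,250). The dark cradle is at (349,213), the pipe at (258,206) and the grey block at (183,218). The brown plate (350,268) and brown cradle (393,258) are look-alikes. The grey plate on the rack and the dark cradle match the description, so I'll confirm them in crops.

```bash
python3 - <<'E'
import cv2,numpy as np
a=cv2.imread("pics/scene0.png");b=cv2.imread("pics/side0.png")
c=cv2.resize(a[185:320,165:375],None,fx=3.8,fy=3.8,interpolation=cv2.INTER_CUBIC)
d=cv2.resize(b[130:360,140:410],None,fx=2.6,fy=2.6,interpolation=cv2.INTER_CUBIC)
cv2.imwrite("pics/c1.png",c);cv2.imwrite("pics/d1.png",d);print(c.shape,d.shape)
E
```

```text
(513, 798, 3) (598, 702, 3)
```

View pics/c1.png

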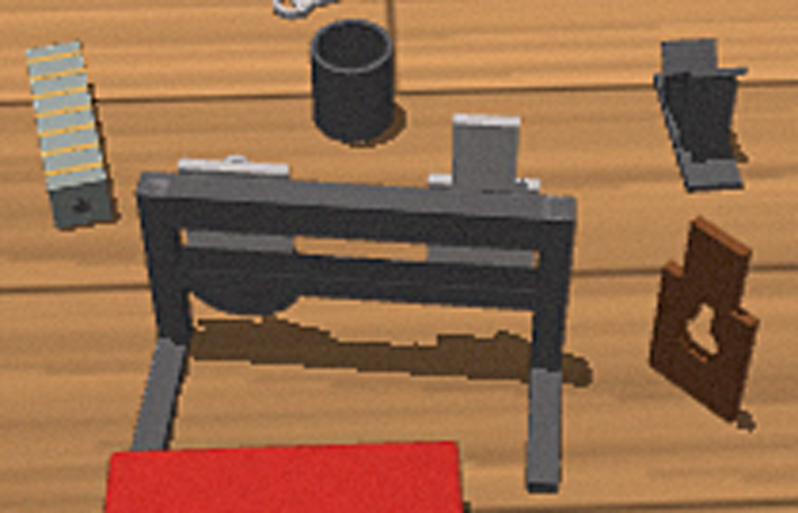

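View pics/d1.png

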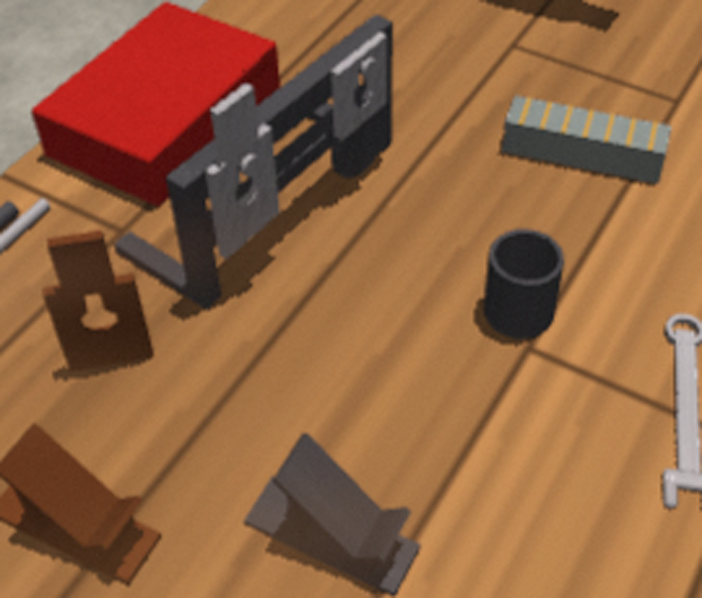

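Both crops agree. The grey plate with the tab hangs on the rack's +y stud, and the dark cradle is at side-crop (330,520). The brown pair are separate. Next I'll turn the pixels into positions.

```bash
cat > h.py <<'E'
from station import r
import cv2,numpy as np
P={n:r.camera_params(n) for n in("scene","side")}
def ray(n,px,p=None):
    p=p or P[n];K=np.array(p["camera_matrix"]);E=np.array(p["extrinsics"])
    d=np.array([(px[0]-K[0,2])/K[0,0],(px[1]-K[1,2])/K[1,1],1.])
    if n=="wrist":
        q=d[:2];t=np.hypot(*q);d=np.r_[q/max(t,1e-9)*np.sin(t),np.cos(t)]
    return -E[:3,:3].T@E[:3,3],E[:3,:3].T@d
def atz(n,px,z,p=None):
    o,d=ray(n,px,p);return o+d*(z-o[2])/d[2]
def tri(a,b):
    A=[];B=[]
    for n,px in(a,b) if True else 0:
        o,d=ray(n,px);d=d/np.linalg.norm(d);M=np.eye(3)-np.outer(d,d);A.append(M);B.append(M@o)
    return np.linalg.lstsq(np.vstack(A),np.hstack(B),rcond=None)[0]
S=lambda u,v:(165+u/3.8-.37,185+v/3.8-.37)
D=lambda u,v:(140+u/2.6-.3,130+v/2.6-.3)
E
python3 - <<'E'
from h import *
f=lambda t,v:print(t,np.round(v,4))
for p in[(142,173),(575,198),(138,190),(577,215)]:f("rack",atz("scene",S(*p),.145))
for p in[(390,20),(170,180)]:f("rack side",atz("side",D(*p),.145))
for p in[(27,50),(80,41),(105,178),(48,190)]:f("bed sc",atz("scene",S(*p),.04))
for p in[(517,97),(670,125),(660,150),(507,125)]:f("bed si",atz("side",D(*p),.04))
for z in(.0,.01):
  for p in[(663,40),(715,38),(690,190),(745,185)]:f("crad sc%g"%z,atz("scene",S(*p),z))
  for p in[(247,522),(275,480),(418,548),(393,590)]:f("crad si%g"%z,atz("side",D(*p),z))
for p in[(312,45),(393,48)]:f("pipe",atz("scene",S(*p),.07))
for p in[(488,262),(563,262)]:f("pipe si",atz("side",D(*p),.07))
f("tab",tri(("scene",S(453,117)),("side",D(252,85))))
f("tab",tri(("scene",S(521,120)),("side",D(212,102))))
for p in[(453,117),(521,120)]:f("tab",atz("scene",S(*p),.195))
for p in[(252,85),(212,102)]:f("tabsi",atz("side",D(*p),.195))
E
```

```text
rack [ 0.6516 -0.1304  0.145 ]
rack [0.6823 0.1256 0.145 ]
rack [ 0.6657 -0.1317  0.145 ]
rack [0.6959 0.1253 0.145 ]
rack side [ 0.6536 -0.1355  0.145 ]
rack side [0.6957 0.1212 0.145 ]
bed sc [ 0.4156 -0.244   0.04  ]
bed sc [ 0.407  -0.2058  0.04  ]
bed sc [ 0.5511 -0.1742  0.04  ]
bed sc [ 0.561  -0.2117  0.04  ]
bed si [ 0.5584 -0.2153  0.04  ]
bed si [ 0.4172 -0.2504  0.04  ]
bed si [ 0.4132 -0.2128  0.04  ]
bed si [ 0.5491 -0.1738  0.04  ]
crad sc0 [0.3769 0.2397 0.    ]
crad sc0 [0.3761 0.2808 0.    ]
crad sc0 [0.5397 0.2341 0.    ]
crad sc0 [0.5363 0.2741 0.    ]
crad si0 [0.5409 0.2647 0.    ]
crad si0 [0.5426 0.2266 0.    ]
crad si0 [0.4253 0.2211 0.    ]
crad si0 [0.4252 0.2566 0.    ]
crad sc0.01 [0.3884 0.2369 0.01  ]
crad sc0.01 [0.3876 0.2775 0.01  ]
crad sc0.01 [0.5493 0.2313 0.01  ]
crad sc0.01 [0.5459 0.2709 0.01  ]
crad si0.01 [0.5371 0.2686 0.01  ]
crad si0.01 [0.5387 0.2311 0.01  ]
crad si0.01 [0.423  0.2257 0.01  ]
crad si0.01 [0.4229 0.2607 0.01  ]
pipe [ 0.4527 -0.032   0.07  ]
pipe [0.4583 0.0259 0.07  ]
pipe si [0.4786 0.0133 0.07  ]
pipe si [ 0.4273 -0.0163  0.07  ]
tab [0.6652 0.0524 0.1986]
tab [0.6747 0.0894 0.2045]
tab [0.6629 0.0539 0.195 ]
tab [0.6669 0.0928 0.195 ]
tabsi [0.6678 0.0469 0.195 ]
tabsi [0.6819 0.0778 0.195 ]
```

Request:
drive_tool(steps=[0,0,-0.122,0,0,0,1,0,0,-0.122,0,0,0,1,0,0,-0.122,0,0,0,1,0,0,-0.122,0,0,0,1,0,0,-0.122,0,0,0,1,0,0,-0.122,0,0,0,1,0,0,-0.122,0,0,0,1,0,0,-0.122,0,0,0,1,0,0,-0.122,0,0,0,1,0,0,-0.122,0,0,0,1])

```text
time_s: 0.93
tcp_pos: [0.1453, -0.6075, 0.2409]
ee_rot: [[-0.11, -0.994, -0.0], [-0.994, 0.11, 0.001], [-0.001, 0.001, -1.0]]
wrist_force: [-0.0, 0.5, -0.1]
gripper_width: 0.999
gripper_force: 0.0
```

Request:
drive_tool(steps=[0,0,0,-0.0335,-0.02,-0.003,1,0,0,0,-0.0335,-0.02,-0.003,1,0,0,0,-0.0335,-0.02,-0.003,1,0,0,0,-0.0335,-0.02,-0.003,1,0,0,0,-0.0335,-0.02,-0.003,1,0,0,0,-0.0335,-0.02,-0.003,1,0,0,0,-0.0335,-0.02,-0.003,1,0,0,0,-0.0335,-0.02,-0.003,1,0,0,0,-0.0335,-0.02,-0.003,1,0,0,0,-0.0335,-0.02,-0.003,1])

```text
time_s: 1.77
tcp_pos: [0.3834, -0.2964, 0.2716]
ee_rot: [[-0.116, -0.993, -0.0], [-0.993, 0.116, 0.0], [-0.0, 0.0, -1.0]]
wrist_force: [0.0, -0.0, 0.4]
gripper_width: 0.998
gripper_force: 0.0
```

Request:
drive_tool(steps=[0,0,0,-0.0335,-0.02,-0.003,1,0,0,0,-0.0335,-0.02,-0.003,1,0,0,0,-0.0335,-0.02,-0.003,1,0,0,0,-0.0335,-0.02,-0.003,1,0,0,0,-0.0335,-0.02,-0.003,1,0,0,0,-0.0335,-0.02,-0.003,1,0,0,0,-0.0335,-0.02,-0.003,1,0,0,0,-0.0335,-0.02,-0.003,1,0,0,0,-0.0335,-0.02,-0.003,1,0,0,0,-0.0335,-0.02,-0.003,1])

```text
time_s: 2.6
tcp_pos: [0.6209, 0.0131, 0.3012]
ee_rot: [[-0.116, -0.993, -0.001], [-0.993, 0.116, -0.0], [0.0, 0.001, -1.0]]
wrist_force: [0.8, -0.4, 0.8]
gripper_width: 0.997
gripper_force: 0.0
```

```bash
python3 - <<'E'
from h import *
p=r.camera_params("wrist");im=r.capture("wrist");cv2.imwrite("pics/w1.png",im)
print(np.round(p["camera_matrix"],1).tolist(),np.round(p["extrinsics"],4).tolist())
import pickle;pickle.dump(p,open("w1.pkl","wb"))
cv2.imwrite("pics/w1b.png",cv2.resize(im,(784,588),interpolation=cv2.INTER_CUBIC))
E
```

```text
[[325.2, 0.0, 275.5], [0.0, 325.2, 214.9], [0.0, 0.0, 1.0]] [[-0.9933, 0.1158, 0.0001, 0.6152], [0.111, 0.9517, 0.2864, -0.1341], [0.0331, 0.2844, -0.9581, 0.4233], [0.0, 0.0, 0.0, 1.0]]
```

View pics/w1b.png

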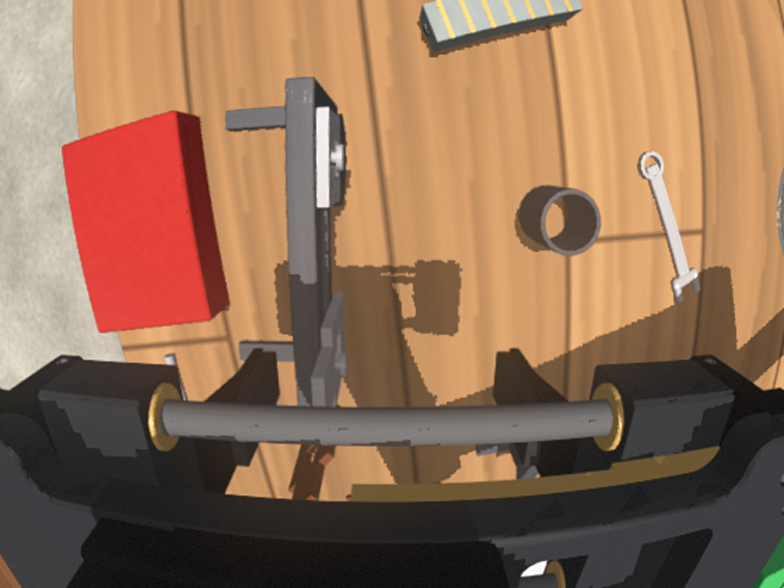

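The wrist view shows the rack edge-on. The plate and tab are at (330,345), left of centre between the open fingers, the cover is at (325,157) and the pipe at (570,220). I'll check the plate estimate by projection.

```bash
cat >> h.py <<'E'
def proj(n,X,p=None):
    p=p or P[n];K=np.array(p["camera_matrix"]);E=np.array(p["extrinsics"])
    c=E[:3,:3]@X+E[:3,3]
    if n=="wrist":
        t=np.arctan2(np.hypot(c[0],c[1]),c[2]);q=c[:2]/np.hypot(c[0],c[1])*t
    else:q=c[:2]/c[2]
    return q*K[0,0]+K[:2,2]
E
python3 - <<'E'
from h import *
import pickle
p=pickle.load(open("w1.pkl","rb"))
a=np.radians(-6.8);ux=np.array([np.cos(a),np.sin(a),0]);uy=np.array([-np.sin(a),np.cos(a),0]);z=np.array([0,0,1])
O=np.array([.667,-.0025,0])
im=cv2.resize(cv2.imread("pics/w1.png"),(1120,840),interpolation=cv2.INTER_CUBIC)
def dot(n,im,X,k,off,col,p=None):
    u=(proj(n,X,p)-off)*k+k/2;cv2.circle(im,tuple(np.int32(u)),3,col,-1)
sc=cv2.resize(cv2.imread("pics/scene0.png")[185:320,165:375],None,fx=3.8,fy=3.8,interpolation=cv2.INTER_CUBIC)
si=cv2.resize(cv2.imread("pics/side0.png")[130:360,140:410],None,fx=2.6,fy=2.6,interpolation=cv2.INTER_CUBIC)
pts=[]
for y in(-.125,.125):
  for x in(0,.02):pts.append((O+ux*x+uy*y+z*.145,(0,0,255)))
for x in(-.011,-.003):
  for y,zz in((-.019,.195),(.019,.195),(-.019,.145),(-.033,.145),(.033,.145),(.033,.05),(-.033,.05)):pts.append((O+ux*x+uy*(.075+y)+z*zz,(0,255,0)))
for b in(-1,1):
  for c in(-1,1):
    t=np.radians(12.8);pts.append((np.array([.484,-.211,.04])+b*.075*np.array([np.cos(t),np.sin(t),0])+c*.02*np.array([-np.sin(t),np.cos(t),0]),(255,0,0)))
C=np.array([.484,.246,0]);t=np.radians(2)
cx=np.array([np.cos(t),np.sin(t),0]);cy=np.array([-np.sin(t),np.cos(t),0])
for s in(-.02,.02):
  for x in(-.06,.06):pts.append((C+cx*x+cy*s,(255,0,255)))
  V=C+cx*(-.025)+cy*s+z*.03
  for q in(V,V+.0566*(cx+z),V+.0184*(z-cx)):pts.append((q,(255,255,0)))
for X,c in pts:
  dot("wrist",im,X,2,0,c,p);dot("scene",sc,X,3.8,np.array([165,185]),c);dot("side",si,X,2.6,np.array([140,130]),c)
W=im[380:640,380:700]
o=np.zeros((600,800,3),np.uint8)
sc2=cv2.resize(sc,(798,513));
cv2.imwrite("pics/o_side.png",si);cv2.imwrite("pics/o_sc.png",sc2)
cv2.imwrite("pics/o_w.png",cv2.resize(W,None,fx=1.5,fy=1.5))
# montage
o[:300,:400]=cv2.resize(im[80:640,380:860],(400,467))[150:450];cr=si[400:598,220:450];o[:300,400:]=cv2.resize(cr,(400,300))
cr=sc[100:240,380:600];o[300:,:400]=cv2.resize(cr,(400,300));cr=sc[20:210,620:798];o[300:,400:]=cv2.resize(cr,(400,300))
cv2.imwrite("pics/mont.png",o)
E
```

```text
(no output)
```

View pics/mont.png

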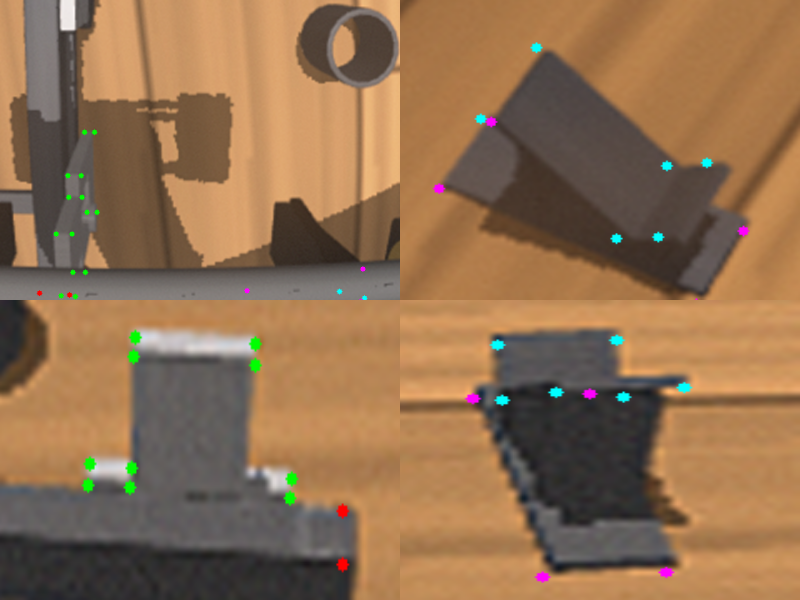

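View pics/o_side.png

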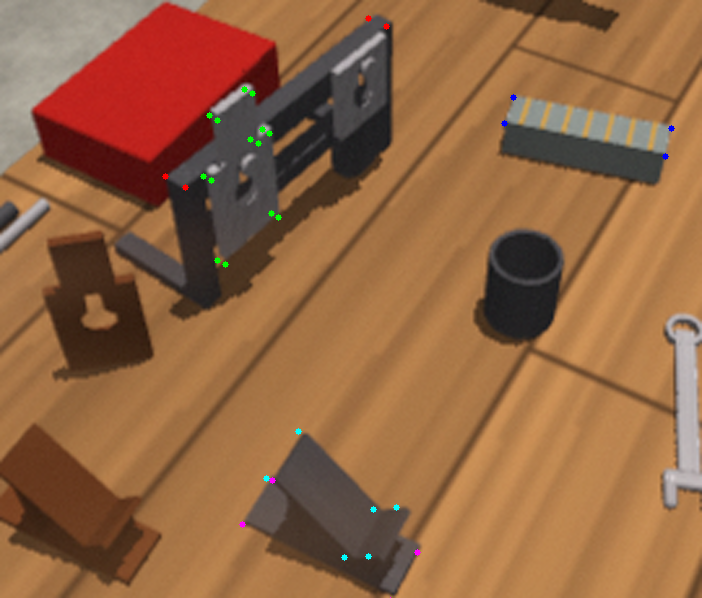

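```bash
python3 - <<'E'
from h import *
from scipy.optimize import least_squares as L
A=lambda m,n:("side",D(220+(m-400)*230/400,400+n*198/300))
B=lambda m,n:("scene",S(620+(m-400)*178/400,20+(n-300)*190/300))
# (kind,side,obs)
obs=[("t",-1,A(548,50)),("t",1,A(490,122)),("l",-1,A(728,165)),("l",1,A(690,240)),("v",-1,A(675,165)),("v",1,A(635,236)),("f",1,A(443,187)),("n",-1,A(747,220)),("n",1,A(697,293)),
("l",-1,B(490,337)),("l",1,B(618,331)),("t",1,B(690,379)),("f",-1,B(550,568)),("f",1,B(677,562))]
def X(k,s,q):
    x,y,t,v,fb=q;cx=np.array([np.cos(t),np.sin(t),0]);cy=np.array([-cx[1],cx[0],0]);z=np.array([0,0,1])
    C=np.array([x,y,0])+cy*s*.02;V=C+cx*v+z*.03
    return {"t":V+.0566*(cx+z),"v":V,"l":V+.0184*(z-cx),"f":C+cx*.06+z*fb,"n":C-cx*.06+z*fb}[k]
f=lambda q:np.concatenate([proj(o[0],X(k,s,q))-o[1] for k,s,o in obs])
s=L(f,[.483,.246,.03,-.025,.005],loss="soft_l1");q=s.x
print(np.round(q,4),np.round(f(q).reshape(-1,2),1).tolist(),X("v",0,q))
E
```

```text
[ 0.4833  0.2452  0.0678 -0.0302  0.0052] [[-0.2, 0.5], [1.0, 0.6], [-1.5, -0.5], [-3.2, -0.4], [0.9, 0.5], [-0.5, 1.3], [-1.2, -0.2], [-0.3, -0.1], [1.2, 0.3], [-0.5, 0.0], [-1.5, 0.0], [-1.2, -0.4], [-0.4, 0.0], [-0.7, -0.1]] [0.45315894 0.24318986 0.03      ]
```

Request:
drive_tool(steps=[0,0,0,-0.022,-0.0136,0,1,0,0,0,-0.022,-0.0136,0,1,0,0,0,-0.021,-0.0136,0,1,0,0,0,0,0,0.025,1,0,0,0,0,0,0.025,1,0,0,0,0,0,0.025,1,0,0,0,0,0,0.025,1,0,0,0,0,0,0.024,1,0,0,0,0,0,0,1,0,0,0,0,0,0,0.4])

```text
time_s: 3.48
tcp_pos: [0.6676, 0.0708, 0.1761]
ee_rot: [[-0.116, -0.993, -0.004], [-0.993, 0.116, -0.002], [0.002, 0.003, -1.0]]
wrist_force: [0.3, -0.5, 1.7]
gripper_width: 0.975
gripper_force: 0.0
```

Request:
drive_tool(steps=[0,0,0,0,0,0,0.3,0,0,0,0,0,0,0.2,0,0,0,0,0,0,0,0,0,0,0,0,0,0,0,0,0,0,0,0,0,0,0,0,0,0,0,0,0,0,0,0,0,0,0,0,0,0,0,0,0,0])

```text
time_s: 4.15
tcp_pos: [0.6683, 0.0712, 0.1776]
ee_rot: [[-0.116, -0.993, 0.0], [-0.993, 0.116, 0.0], [-0.0, -0.0, -1.0]]
wrist_force: [0.7, -0.5, 0.3]
gripper_width: 0.402
gripper_force: 0.0
```

Request:
drive_tool(steps=[0,0,0,0,0,0,0,0,0,0,0,0,0,0,0,0,0,0,0,0,0,0,0,0,0,0,0,0,0,0,0,0,0,0,0,0,0,0,0,0,0,0,0,0,0,0,0,0,0])

```text
time_s: 4.73
tcp_pos: [0.6685, 0.0713, 0.1776]
ee_rot: [[-0.116, -0.993, 0.0], [-0.993, 0.116, 0.0], [-0.0, -0.0, -1.0]]
wrist_force: [0.6, 1.2, 1.0]
gripper_width: 0.091
gripper_force: 30.0
```

Request:
drive_tool(steps=[0,0,0,0,0,-0.005,0,0,0,0,0,0,-0.005,0,0,0,0,0,0,-0.005,0,0,0,0,0,0,-0.005,0,0,0,0,0,0,-0.005,0,0,0,0,0,0,-0.005,0,0,0,0,0,0,0,0,0,0,0,0,0,0,0,0,0,0,0,0,0,0])

```text
time_s: 5.48
tcp_pos: [0.6681, 0.0712, 0.2073]
ee_rot: [[-0.116, -0.993, -0.001], [-0.993, 0.116, 0.0], [-0.0, 0.001, -1.0]]
wrist_force: [0.3, -0.3, -4.3]
gripper_width: 0.092
gripper_force: 30.0
```

Request:
drive_tool(steps=[0,0,0,0,0.005,0,0,0,0,0,0,0.006,0,0,0,0,0,0,0.006,0,0,0,0,0,0,0.006,0,0,0,0,0,0,0.006,0,0])

```text
time_s: 5.9
tcp_pos: [0.6386, 0.0747, 0.2076]
ee_rot: [[-0.116, -0.993, -0.0], [-0.993, 0.116, -0.0], [0.0, 0.0, -1.0]]
wrist_force: [0.2, -0.3, -4.5]
gripper_width: 0.09
gripper_force: 30.0
```

Request:
drive_tool(steps=[0,0,0,0,0.01,0,0,0,0,0,0,0.015,0,0,0,0,0,0,0.02,0,0,0,0,0,0,0.02,0,0])

```text
time_s: 6.23
tcp_pos: [0.5738, 0.0821, 0.2075]
ee_rot: [[-0.116, -0.993, 0.0], [-0.993, 0.116, 0.0], [-0.0, -0.0, -1.0]]
wrist_force: [0.2, 0.5, -4.3]
gripper_width: 0.088
gripper_force: 30.0
```

```bash
python3 - <<'E'
from h import *
f=lambda t,v:print(t,np.round(v,3))
f("bpl bottom",tri(("scene",S(735,420)),("side",D(66,372))))
f("bpl bottom",tri(("scene",S(652,362)),("side",D(152,355))))
for p in[(735,420),(652,362)]:f("sc0",atz("scene",S(*p),0))
for p in[(66,372),(152,355)]:f("si0",atz("side",D(*p),0))
f("top",tri(("scene",S(700,215)),("side",D(103,233))))
f("top",tri(("scene",S(752,250)),("side",D(50,240))))
for p in[(160,532),(130,580),(0,495)]:f("bcr base",atz("side",D(*p),0))
f("bcr top",atz("side",D(35,425),.087));f("bcr top",atz("side",D(0,462),.087))
E
```

```text
bpl bottom [0.74  0.229 0.001]
bpl bottom [0.692 0.183 0.001]
sc0 [0.739 0.229 0.   ]
sc0 [0.692 0.184 0.   ]
si0 [0.741 0.229 0.   ]
si0 [0.693 0.182 0.   ]
top [0.701 0.194 0.149]
top [0.729 0.218 0.149]
bcr base [0.59  0.302 0.   ]
bcr base [0.585 0.341 0.   ]
bcr base [0.709 0.337 0.   ]
bcr top [0.672 0.312 0.087]
bcr top [0.672 0.345 0.087]
```

Request:
drive_tool(steps=[0,0,-0.092,0,0,0,0,0,0,-0.092,0,0,0,0,0,0,0,-0.0338,0.0044,-0.0065,0,0,0,0,-0.0338,0.0044,-0.0065,0,0,0,0,-0.0338,0.0044,-0.0065,0,0,0,0,-0.0338,0.0044,-0.0065,0,0,0,0,-0.0338,0.0044,-0.0065,0,-0.112,0,0,0,0,0,0,-0.112,0,0,0,0,0,0,-0.112,0,0,0,0,0,0])

```text
time_s: 7.07
tcp_pos: [0.5409, 0.2509, 0.242]
ee_rot: [[0.071, -0.941, -0.33], [-0.997, -0.068, -0.022], [-0.002, 0.331, -0.944]]
wrist_force: [-0.0, -0.3, -3.8]
gripper_width: 0.087
gripper_force: 30.0
```

Request:
drive_tool(steps=[-0.112,0,0,0,0,0,0,-0.112,0,0,0,0,0,0,-0.112,0,0,0,0,0,0,-0.112,0,0,0,0,0,0,0,0,0,0,0,0,0,0,0,0,0,0,0,0])

```text
time_s: 7.57
tcp_pos: [0.5424, 0.2493, 0.2374]
ee_rot: [[0.066, -0.707, -0.704], [-0.998, -0.046, -0.048], [0.001, 0.706, -0.709]]
wrist_force: [-0.8, -0.5, -3.3]
gripper_width: 0.087
gripper_force: 30.0
```

```bash
cat > go.py <<'E'
import sys
from h import *
s=r.sense();R=np.array(s["ee_rot"]);p=np.array(s["tcp_pos"])
print("joints",np.round(s["joints"],1),"pos",np.round(p,4),"t",s["time_s"])
t=np.array(eval(sys.argv[1]));print("shift tool",np.round(R.T@(t-p),4),"norm",np.round(np.linalg.norm(t-p),4))
if len(sys.argv)>2:
    from scipy.spatial.transform import Rotation as Q
    z,y=[np.array(eval(a),float) for a in sys.argv[2:4]];z/=np.linalg.norm(z);x=np.cross(y,z);x/=np.linalg.norm(x);T=np.c_[x,np.cross(z,x),z]
    print("turn tool",np.round(Q.from_matrix(R.T@T).as_rotvec(),4),"shift in target axes",np.round(T.T@(t-p),4))
E
python3 go.py "[.5403,.249,.128]" "[-.998,-.068,-1]" "[-.998,-.068,1]"
python3 - <<'E'
from h import *
cv2.imwrite("pics/side1.png",cv2.resize(r.capture("side")[130:360,140:450],None,fx=2.5,fy=2.5,interpolation=cv2.INTER_CUBIC))
E
```

```text
joints [  30.3   41.5   29.7  -20.9 -118.2  -29.8] pos [0.5424 0.2493 0.2374] t 7.5667
shift tool [ 0.     -0.0757  0.079 ] norm 0.1094
turn tool [-0.0022  0.0003 -0.002 ] shift in target axes [ 0.0002 -0.0759  0.0788]
```

View pics/side1.png

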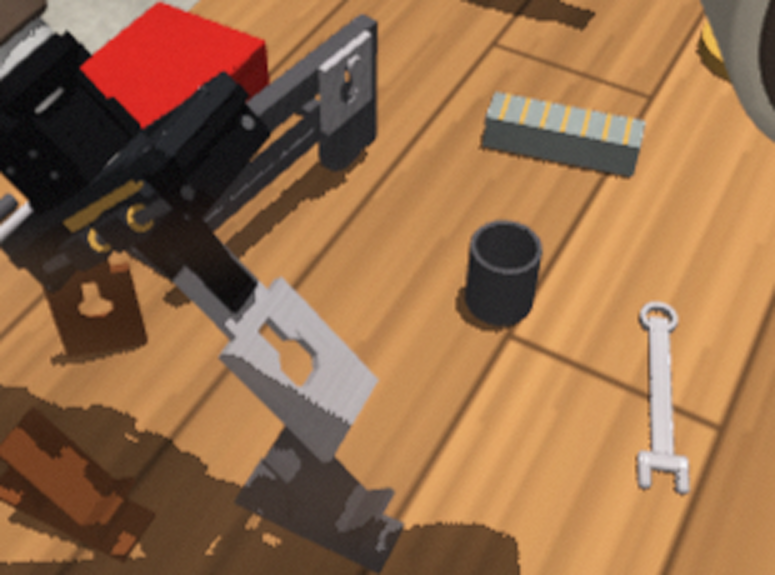

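The plate is held squarely at 45° above the dark cradle: the lower edge runs (375,380)–(335,460) and the V is at (350,510). I'll go down now.

Request:
drive_tool(steps=[0,0,0,0,-0.0144,0.0151,0,0,0,0,0,-0.0144,0.0151,0,0,0,0,0,-0.0144,0.0151,0,0,0,0,0,-0.0144,0.0151,0,0,0,0,0,-0.0144,0.0151,0,0,0,0,0,0,0,0,0,0,0,0,0,0,0])

```text
time_s: 8.2
tcp_pos: [0.5388, 0.2492, 0.1373]
ee_rot: [[0.069, -0.708, -0.703], [-0.998, -0.049, -0.049], [0.0, 0.705, -0.71]]
wrist_force: [0.3, 0.1, -3.5]
gripper_width: 0.088
gripper_force: 30.0
```

Request:
drive_tool(steps=[0,0,0,0,-0.002,0.002,0,0,0,0,0,-0.002,0.002,0,0,0,0,0,0,0,0,0,0,0,0,0,0,0])

```text
time_s: 8.53
tcp_pos: [0.5395, 0.2492, 0.131]
ee_rot: [[0.068, -0.708, -0.703], [-0.998, -0.049, -0.048], [-0.001, 0.705, -0.709]]
wrist_force: [0.4, -0.6, -4.5]
gripper_width: 0.092
gripper_force: 30.0
```

Request:
drive_tool(steps=[0,0,0,0,-0.002,0.002,0,0,0,0,0,-0.001,0.001,0,0,0,0,0,0,0,0,0,0,0,0,0,0,0])

```text
time_s: 8.87
tcp_pos: [0.5392, 0.249, 0.1256]
ee_rot: [[0.068, -0.706, -0.705], [-0.998, -0.048, -0.048], [0.0, 0.706, -0.708]]
wrist_force: [0.1, -0.1, -3.5]
gripper_width: 0.087
gripper_force: 30.0
```

Request:
drive_tool(steps=[0,0,0,0,-0.001,0.001,0,0,0,0,0,0,0,0,0,0,0,0,0,0,0])

```text
time_s: 9.12
tcp_pos: [0.5392, 0.249, 0.1243]
ee_rot: [[0.068, -0.706, -0.705], [-0.998, -0.048, -0.048], [0.0, 0.706, -0.708]]
wrist_force: [0.3, 0.6, -3.8]
gripper_width: 0.086
gripper_force: 30.0
```

Request:
drive_tool(steps=[0,0,0,0,-0.001,0.001,0,0,0,0,0,0,0,0,0,0,0,0,0,0,0])

```text
time_s: 9.37
tcp_pos: [0.5392, 0.2491, 0.1229]
ee_rot: [[0.068, -0.706, -0.705], [-0.998, -0.048, -0.048], [0.0, 0.706, -0.708]]
wrist_force: [0.0, -1.1, -4.3]
gripper_width: 0.089
gripper_force: 30.0
```

Request:
drive_tool(steps=[0,0,0,0,-0.001,0.001,0,0,0,0,0,0,0,0,0,0,0,0,0,0,0])

```text
time_s: 9.62
tcp_pos: [0.5389, 0.2489, 0.1221]
ee_rot: [[0.068, -0.706, -0.705], [-0.998, -0.048, -0.049], [0.0, 0.707, -0.707]]
wrist_force: [-1.3, 0.1, -1.3]
gripper_width: 0.088
gripper_force: 30.0
```

Request:
drive_tool(steps=[0,0,0,0,0,0.001,0,0,0,0,0,0,0,0,0,0,0,0,0,0,0])

```text
time_s: 9.87
tcp_pos: [0.5389, 0.2488, 0.1221]
ee_rot: [[0.069, -0.707, -0.704], [-0.998, -0.049, -0.048], [-0.0, 0.705, -0.709]]
wrist_force: [1.8, -0.6, 3.9]
gripper_width: 0.088
gripper_force: 30.0
```

Request:
drive_tool(steps=[0,0,0,0,0,0.001,0,0,0,0,0,0,0,0,0,0,0,0,0,0,0])

```text
time_s: 10.12
tcp_pos: [0.5388, 0.2488, 0.122]
ee_rot: [[0.069, -0.708, -0.703], [-0.998, -0.049, -0.048], [-0.0, 0.704, -0.71]]
wrist_force: [4.0, -0.8, 6.3]
gripper_width: 0.088
gripper_force: 30.0
```

Request:
drive_tool(steps=[0,0,0,0,0,-0.001,0.3,0,0,0,0,0,0,0.4,0,0,0,0,0,0,0.4,0,0,0,0,0,0,0.4,0,0,0,0,0,0,0.4,0,0,0,0,0,0,0.4])

```text
time_s: 10.62
tcp_pos: [0.5383, 0.249, 0.1206]
ee_rot: [[0.068, -0.706, -0.705], [-0.998, -0.048, -0.048], [0.0, 0.707, -0.708]]
wrist_force: [-1.2, 0.1, 0.3]
gripper_width: 0.381
gripper_force: 0.0
```

Request:
drive_tool(steps=[0,0,0,0,0,-0.01,0.4,0,0,0,0,0,-0.015,0.4,0,0,0,0,0,-0.02,0.4,0,0,0,0,0,-0.02,0.4,0,0,0,0,0.02,-0.02,1,0,0,0,0,0.03,-0.02,1,0,0,0,0,0.03,-0.01,1,0,0,0,0,0,0,1])

```text
time_s: 11.28
tcp_pos: [0.5636, 0.2508, 0.2662]
ee_rot: [[0.069, -0.715, -0.696], [-0.998, -0.052, -0.046], [-0.004, 0.698, -0.716]]
wrist_force: [1.0, 0.9, 1.6]
gripper_width: 0.614
gripper_force: 0.0
```

```bash
python3 - <<'E'
from h import *
im=r.capture("side");cv2.imwrite("pics/side2.png",im);
c=cv2.resize(im[230:360,200:360],None,fx=4,fy=4,interpolation=cv2.INTER_CUBIC);cv2.imwrite("pics/s2c.png",c)
E
python3 go.py "[.46,.243,.25]" "[.998,.068,-1]" "[-.068,.998,0]"
python3 go.py "[.46,.243,.25]" "[.998,.068,-1]" "[.068,-.998,0]"
```

```text
joints [  29.7   42.6   35.9  -21.3 -122.8  -30.8] pos [0.5634 0.251  0.2635] t 11.3333
shift tool [0.0009 0.0647 0.0822] norm 0.1046
turn tool [ 1.2048 -1.1992  1.2146] shift in target axes [ 0.0829 -0.0009 -0.0638]
joints [  29.7   42.6   35.9  -21.3 -122.8  -30.8] pos [0.5634 0.251  0.2635] t 11.3333
shift tool [0.0009 0.0647 0.0822] norm 0.1046
turn tool [ 1.1989  1.2046 -1.2131] shift in target axes [-0.0829  0.0009 -0.0638]
```

View pics/s2c.png

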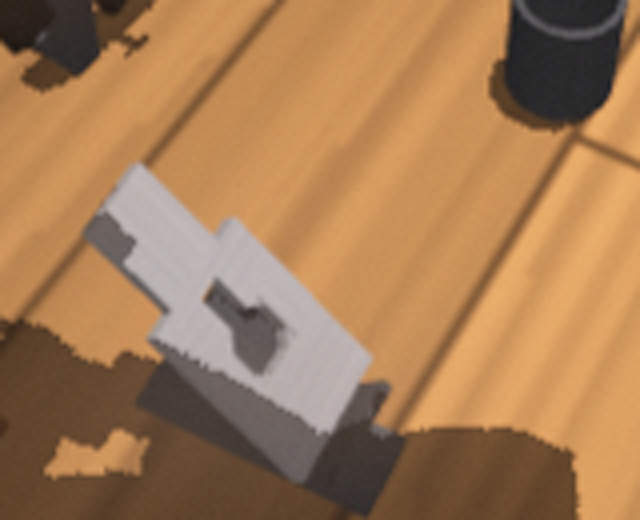

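The plate rests in the dark cradle, leaning on the long wall with its tab up. Its wide end is at crop (372,358)–(328,435) and its tab top at (138,163)–(85,235). Next I'll measure its lateral position and reorient the tool.

```bash
python3 - <<'E'
from h import *
G=lambda u,v:(200+u/4-.37,230+v/4-.37)
for p,z in[((372,358),.0357),((328,435),.0357),((138,163),.138),((88,228),.138),((232,218),.103),((150,338),.103)]:print(p,np.round(atz("side",G(*p),z),4))
E
```

```text
(372, 358) [0.4494 0.2082 0.0357]
(328, 435) [0.4475 0.2504 0.0357]
(138, 163) [0.552 0.229 0.138]
(88, 228) [0.5508 0.2658 0.138 ]
(232, 218) [0.5172 0.2132 0.103 ]
(150, 338) [0.5144 0.2794 0.103 ]
```

Request:
drive_tool(steps=[0.112,0,0,0,0,0,1,0.112,0,0,0,0,0,1,0.112,0,0,0,0,0,1,0.112,0,0,0,0,0,1,0.112,0,0,0,0,0,1,0.112,0,0,0,0,0,1,0.113,0,0,0,0,0,1])

```text
time_s: 11.92
tcp_pos: [0.5632, 0.2508, 0.2588]
ee_rot: [[0.069, -0.998, 0.006], [-0.998, -0.069, 0.001], [-0.001, -0.006, -1.0]]
wrist_force: [0.3, 0.0, 0.4]
gripper_width: 0.995
gripper_force: 0.0
```

Request:
drive_tool(steps=[0,0,0.121,0,0,0,1,0,0,0.121,0,0,0,1,0,0,0.121,0,0,0,1,0,0,0.121,0,0,0,1,0,0,0.121,0,0,0,1,0,0,0.121,0,0,0,1,0,0,0.121,0,0,0,1,0,0,0.121,0,0,0,1,0,0,0.121,0,0,0,1,0,0,0.121,0,0,0,1])

```text
time_s: 12.75
tcp_pos: [0.5626, 0.2505, 0.2576]
ee_rot: [[-0.912, -0.41, -0.001], [-0.41, 0.912, -0.001], [0.001, -0.001, -1.0]]
wrist_force: [-0.7, 0.1, -0.2]
gripper_width: 0.999
gripper_force: 0.0
```

Request:
drive_tool(steps=[0,0,0.12,0.01,0,0,1,0,0,0.12,0.02,0,0,1,0,0,0.121,0.02,0,0,1,0,0,0,0.03,0,0.02,1,0,0,0,0.03,0,0.02,1])

```text
time_s: 13.17
tcp_pos: [0.4548, 0.2324, 0.2181]
ee_rot: [[-0.998, -0.066, 0.002], [-0.066, 0.998, 0.001], [-0.002, 0.001, -1.0]]
wrist_force: [-1.1, 1.0, -0.7]
gripper_width: 1.003
gripper_force: 0.0
```

Request:
drive_tool(steps=[0,-0.112,0,0,0,0,1,0,-0.112,0,0,0,0,1,0,-0.112,0,0,0,0,1,0,-0.112,0,0,0,0,1,0,-0.112,0,0,0,0,1,0,-0.112,0,0,0,0,1,0,-0.113,0,0,0,0,1,0,0,0,0,0,0,1,0,0,0,0,0,0,1])

```text
time_s: 13.92
tcp_pos: [0.4805, 0.2069, 0.2786]
ee_rot: [[-0.812, -0.097, 0.576], [-0.084, 0.995, 0.049], [-0.578, -0.009, -0.816]]
wrist_force: [0.8, -0.3, -1.1]
gripper_width: 1.001
gripper_force: 0.0
```

```bash
python3 go.py "[.4395,.2417,.1355]" "[.998,.068,-1]" "[-.068,.998,0]"
```

```text
joints [  45.3   -3.   -49.1   56.5  -26.8 -177.4] pos [0.4805 0.2069 0.2786] t 13.9167
shift tool [0.1131 0.0398 0.0948] norm 0.1529
turn tool [ 0.0119 -0.1688  0.0279] shift in target axes [0.1285 0.0375 0.0739]
```

Joint 6 has reached its limit in this half-turn. I'll take the equivalent grasp, turned -180° about tool z.

Request:
drive_tool(steps=[0,0,-0.124,0,0,0,1,0,0,-0.124,0,0,0,1,0,0,-0.124,0,0,0,1,0,0,-0.124,0,0,0,1,0,0,-0.124,0,0,0,1,0,0,-0.124,0,0,0,1,0,0,-0.124,0,0,0,1,0,0,-0.124,0,0,0,1,0,0,-0.124,0,0,0,1,0,0,-0.124,0,0,0,1])

```text
time_s: 14.75
tcp_pos: [0.4806, 0.2083, 0.2768]
ee_rot: [[-0.166, -0.802, 0.574], [-0.971, 0.235, 0.048], [-0.173, -0.549, -0.818]]
wrist_force: [0.0, -0.1, 0.7]
gripper_width: 1.003
gripper_force: 0.0
```

Request:
drive_tool(steps=[0,0,-0.124,0,0,0,1,0,0,-0.124,0,0,0,1,0,0,-0.124,0,0,0,1,0,0,-0.124,0,0,0,1,0,0,-0.124,0,0,0,1,0,0,-0.124,0,0,0,1,0,0,-0.124,0,0,0,1,0,0,-0.124,0,0,0,1,0,0,-0.124,0,0,0,1,0,0,-0.124,0,0,0,1])

```text
time_s: 15.58
tcp_pos: [0.4806, 0.2083, 0.2768]
ee_rot: [[0.704, -0.418, 0.574], [-0.538, -0.842, 0.048], [0.463, -0.342, -0.818]]
wrist_force: [0.7, -0.6, 0.2]
gripper_width: 1.003
gripper_force: 0.0
```

```bash
python3 go.py "[.4395,.2417,.1355]" "[.998,.068,-1]" "[.068,-.998,0]"
```

```text
joints [ 45.4  -2.8 -49.1  56.4 -26.8 -35. ] pos [0.4806 0.2083 0.2768] t 15.5833
shift tool [-0.1123  0.0374  0.0936] norm 0.1509
turn tool [ 0.0452  0.1691 -0.6236] shift in target axes [-0.1273 -0.0361  0.0725]
```

```bash
python3 go.py "[.46,.243,.15]" "[.453,.031,-.891]" "[.068,-.998,0]"; python3 go.py "[.44,.242,.26]" "[.453,.031,-.891]" "[.068,-.998,0]"|tail -1
```

```text
joints [ 45.4  -2.8 -49.1  56.4 -26.8 -35. ] pos [0.4806 0.2083 0.2768] t 15.5833
shift tool [-0.0918  0.0228  0.0935] norm 0.133
turn tool [-0.0528 -0.1349 -0.6227] shift in target axes [-0.0737 -0.036   0.1047]
turn tool [-0.0528 -0.1349 -0.6227] shift in target axes [-0.0416 -0.0364 -0.0024]
```

Request:
drive_tool(steps=[-0.0088,-0.0225,-0.1038,0,0,0,1,-0.0088,-0.0225,-0.1038,0,0,0,1,-0.0088,-0.0225,-0.1038,0,0,0,1,-0.0088,-0.0225,-0.1038,0,0,0,1,-0.0088,-0.0225,-0.1038,0,0,0,1,-0.0088,-0.0225,-0.1038,0,0,0,1,0,0,0,-0.02,-0.018,0,1,0,0,0,-0.02,-0.018,0,1,0,0,0,0,0,0,1,0,0,0,0,0,0,1])

```text
time_s: 16.42
tcp_pos: [0.442, 0.2424, 0.2585]
ee_rot: [[0.889, 0.065, 0.453], [0.057, -0.998, 0.032], [0.454, -0.002, -0.891]]
wrist_force: [-0.3, -0.9, 0.3]
gripper_width: 1.001
gripper_force: 0.0
```

```bash
python3 go.py "[.46,.243,.15]" "[.453,.031,-.891]" "[.068,-.998,0]"
```

```text
joints [ 55.9  -1.  -43.   36.9 -36.5   9.9] pos [0.442  0.2424 0.2585] t 16.4167
shift tool [-0.0332  0.0008  0.1048] norm 0.11
turn tool [-0.0006  0.0003 -0.0034] shift in target axes [-0.0332  0.0006  0.1048]
```

Request:
drive_tool(steps=[0,0,0,-0.0083,0.0002,0.0262,1,0,0,0,-0.0083,0.0002,0.0262,1,0,0,0,-0.0083,0.0002,0.0262,1,0,0,0,-0.0083,0.0002,0.0262,1,0,0,0,0,0,0,1,0,0,0,0,0,0,1])

```text
time_s: 16.92
tcp_pos: [0.4636, 0.2403, 0.1672]
ee_rot: [[0.885, 0.057, 0.462], [0.05, -0.998, 0.027], [0.462, -0.001, -0.887]]
wrist_force: [0.0, 0.4, 0.2]
gripper_width: 1.002
gripper_force: 0.0
```

```bash
python3 go.py "[.496,.2455,.079]" "[.453,.031,-.891]" "[.068,-.998,0]"
python3 - <<'E'
from h import *
im=r.capture("side");
c=cv2.resize(im[215:360,200:400],None,fx=4,fy=4,interpolation=cv2.INTER_CUBIC);cv2.imwrite("pics/s3c.png",c)
E
```

```text
joints [ 43.    6.9 -54.6  69.6 -18.4 -15. ] pos [0.4636 0.2403 0.1672] t 16.9167
shift tool [-0.0118 -0.0033  0.0933] norm 0.0941
turn tool [ 0.0045 -0.0095 -0.0103] shift in target axes [-0.0109 -0.003   0.0934]
```

View pics/s3c.png

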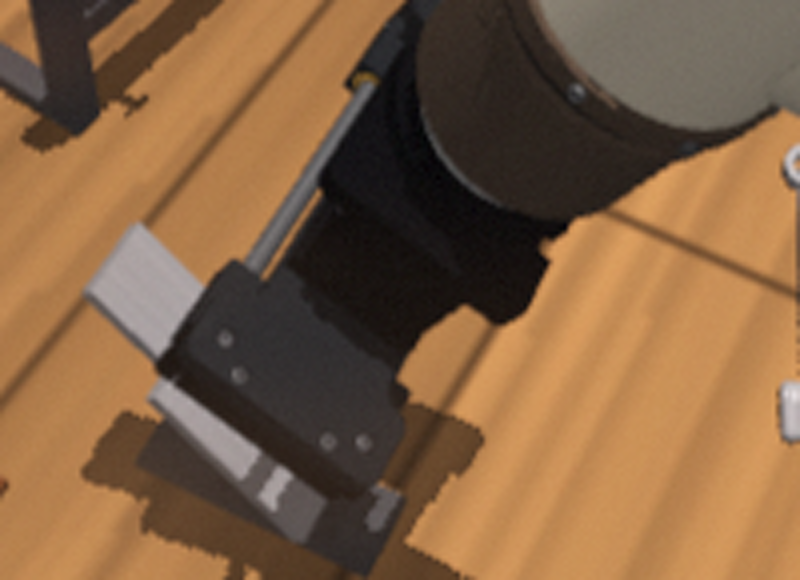

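The fingers straddle the plate. Joint 5 is nearing its limit with this tilt, so I'll stand the tool steeper, 10° off vertical.

```bash
python3 go.py "[.4856,.2448,.145]" "[.1733,.0118,-.985]" "[.068,-.998,0]"
```

```text
joints [ 43.1   6.8 -54.6  69.6 -18.4 -15. ] pos [0.4637 0.2415 0.1685] t 16.9667
shift tool [ 0.0086 -0.002   0.031 ] norm 0.0323
turn tool [ 0.0004 -0.3082 -0.0108] shift in target axes [ 0.0177 -0.0018  0.0269]
```

Request:
drive_tool(steps=[0,-0.1,0,0,0,0,1,0,-0.1,0,0,0,0,1,0,-0.1,0,0,0,0,1,0,0,0,0,0,0,1])

```text
time_s: 17.3
tcp_pos: [0.4827, 0.2368, 0.1807]
ee_rot: [[0.923, 0.039, 0.382], [0.039, -0.999, 0.008], [0.382, 0.008, -0.924]]
wrist_force: [0.3, 1.5, 1.8]
gripper_width: 1.001
gripper_force: 0.0
```

```bash
python3 go.py "[.4856,.2448,.145]" "[.1733,.0118,-.985]" "[.068,-.998,0]"
```

```text
joints [ 48.9   8.7 -43.3  37.7 -27.5  11.3] pos [0.4827 0.2368 0.1807] t 17.3
shift tool [-0.0106 -0.0081  0.0342] norm 0.0367
turn tool [ 0.0156 -0.2169 -0.0261] shift in target axes [-0.0028 -0.0078  0.0357]
```

Request:
drive_tool(steps=[0.005,-0.07,-0.009,0,0,0,1,0.005,-0.07,-0.009,0,0,0,1,0.005,-0.07,-0.009,0,0,0,1,0,0,0,0,0,0,1,0,0,0,0,0,0,1])

```text
time_s: 17.72
tcp_pos: [0.4833, 0.2332, 0.1794]
ee_rot: [[0.979, 0.068, 0.194], [0.069, -0.998, 0.002], [0.194, 0.011, -0.981]]
wrist_force: [0.6, -0.1, 0.6]
gripper_width: 1.001
gripper_force: 0.0
```

```bash
python3 go.py "[.4856,.2448,.145]" "[.1733,.0118,-.985]" "[.068,-.998,0]"
```

```text
joints [ 47.3  12.3 -28.7  12.2 -41.9  38.1] pos [0.4833 0.2332 0.1794] t 17.7167
shift tool [-0.0037 -0.0118  0.0342] norm 0.0363
turn tool [ 0.011  -0.0206  0.0017] shift in target axes [-0.003  -0.0114  0.0344]
```

Good, the joints are comfortable. I'll go to the pre-grasp, then descend.

Request:
drive_tool(steps=[0.011,-0.02,0,0,0,0,1,0,0,0,-0.0015,-0.0057,0.017,1,0,0,0,-0.0015,-0.0057,0.017,1,0,0,0,0,0,0,1,0,0,0,0,0,0,1])

```text
time_s: 18.13
tcp_pos: [0.4833, 0.2428, 0.1435]
ee_rot: [[0.983, 0.071, 0.169], [0.071, -0.997, 0.008], [0.169, 0.004, -0.986]]
wrist_force: [0.3, -0.0, 1.0]
gripper_width: 0.999
gripper_force: 0.0
```

```bash
python3 go.py "[.496,.2455,.079]" "[.1733,.0118,-.985]" "[.068,-.998,0]"
```

```text
joints [ 47.4  15.7 -29.5  11.1 -38.4  38.4] pos [0.4833 0.2428 0.1435] t 18.1333
shift tool [ 0.0018 -0.0021  0.0658] norm 0.0658
turn tool [0.0036 0.0046 0.0038] shift in target axes [ 0.0015 -0.0018  0.0658]
```

Request:
drive_tool(steps=[0,0,0,0.0004,-0.0004,0.0132,1,0,0,0,0.0004,-0.0004,0.0132,1,0,0,0,0.0004,-0.0004,0.0132,1,0,0,0,0.0004,-0.0004,0.0132,1,0,0,0,0,0,0.013,1,0,0,0,0,0,0,1,0,0,0,0,0,0,1])

```text
time_s: 18.72
tcp_pos: [0.4969, 0.246, 0.0802]
ee_rot: [[0.983, 0.071, 0.17], [0.07, -0.997, 0.01], [0.171, 0.002, -0.985]]
wrist_force: [0.3, -0.1, 0.6]
gripper_width: 1.001
gripper_force: 0.0
```

Request:
drive_tool(steps=[0,0,0,0,0,0,0.8,0,0,0,0,0,0,0.7,0,0,0,0,0,0,0.6,0,0,0,0,0,0,0.6,0,0,0,0,0,0,0.6,0,0,0,0,0,0,0.6,0,0,0,0,0,0,0.6])

```text
time_s: 19.3
tcp_pos: [0.4972, 0.2463, 0.0804]
ee_rot: [[0.983, 0.07, 0.17], [0.069, -0.998, 0.011], [0.171, 0.001, -0.985]]
wrist_force: [-0.4, -3.0, 5.9]
gripper_width: 0.756
gripper_force: 30.0
```

Gripped: the width is 66 mm and the grip is 67 mm from the wide end, near the centre of mass. Now I'll lift and lay it flat.

Request:
drive_tool(steps=[0,0,0,0,0,-0.005,0.5,0,0,0,0,0,-0.015,0.5,0,0,0,0,0,-0.03,0.5,0,0,0,0,0,-0.035,0.5,0,0,0,0,0,-0.035,0.5,0,0,0,0,0,-0.035,0.5,0,0,0,0,0,-0.02,0.5,0,0,0,0,0,0,0.5])

```text
time_s: 19.97
tcp_pos: [0.4682, 0.2461, 0.2569]
ee_rot: [[0.982, 0.072, 0.176], [0.069, -0.997, 0.018], [0.177, -0.005, -0.984]]
wrist_force: [0.4, 1.1, -3.0]
gripper_width: 0.753
gripper_force: 30.0
```

Request:
drive_tool(steps=[0,-0.112,0,0,0,0,0.5,0,-0.112,0,0,0,0,0.5,0,-0.112,0,0,0,0,0.5,0,-0.112,0,0,0,0,0.5,0,-0.112,0,0,0,0,0.5,0,-0.112,0,0,0,0,0.5,0,-0.113,0,0,0,0,0.5,0,0,0,0,0,0,0.5])

```text
time_s: 20.63
tcp_pos: [0.4687, 0.2446, 0.2451]
ee_rot: [[0.809, 0.066, -0.584], [0.051, -0.998, -0.042], [-0.586, 0.004, -0.811]]
wrist_force: [1.2, 1.0, -5.9]
gripper_width: 0.755
gripper_force: 30.0
```

```bash
python3 go.py "[.479,-.212,.2]" "[-.559,-.129,-.819]" "[.225,-.974,0]"
```

```text
joints [  34.8   29.9   12.6  -17.9 -103.9   59.5] pos [0.4687 0.2446 0.2451] t 20.6333
shift tool [0.0115 0.4561 0.0498] norm 0.4589
turn tool [-0.0896  0.0149 -0.1337] shift in target axes [-0.05    0.4472  0.0901]
```

Request:
drive_tool(steps=[-0.045,0.0075,-0.067,0,0,0,0.5,-0.045,0.0075,-0.067,0,0,0,0.5,0,0,0,-0.0042,0.0373,0.0075,0.5,0,0,0,-0.0042,0.0373,0.0075,0.5,0,0,0,-0.0042,0.0373,0.0075,0.5,0,0,0,-0.0042,0.0373,0.0075,0.5,0,0,0,-0.0042,0.0373,0.0075,0.5,0,0,0,-0.0042,0.0373,0.0075,0.5,0,0,0,-0.0042,0.0373,0.0075,0.5,0,0,0,-0.0042,0.0373,0.0075,0.5])

```text
time_s: 21.47
tcp_pos: [0.4753, -0.0613, 0.2198]
ee_rot: [[0.805, 0.231, -0.547], [0.192, -0.973, -0.128], [-0.562, -0.002, -0.827]]
wrist_force: [1.0, 0.5, -3.5]
gripper_width: 0.757
gripper_force: 30.0
```

Request:
drive_tool(steps=[0,0,0,-0.0042,0.0373,0.0075,0.5,0,0,0,-0.0042,0.0373,0.0075,0.5,0,0,0,-0.0042,0.0373,0.0075,0.5,0,0,0,-0.0042,0.0369,0.0075,0.5,0,0,0,0,0,0,0.5,0,0,0,0,0,0,0.5])

```text
time_s: 21.97
tcp_pos: [0.4789, -0.2131, 0.2038]
ee_rot: [[0.804, 0.227, -0.549], [0.188, -0.974, -0.126], [-0.564, -0.002, -0.826]]
wrist_force: [0.2, 0.9, -4.7]
gripper_width: 0.751
gripper_force: 30.0
```

```bash
python3 go.py "[.479,-.212,.075]" "[-.559,-.129,-.819]" "[.225,-.974,0]"
python3 - <<'E'
from h import *
a=r.capture("side");b=r.capture("scene");o=np.zeros((600,800,3),np.uint8)
cv2.imwrite("pics/a4.png",a);cv2.imwrite("pics/b4.png",b)
o[:,:400]=cv2.resize(a[60:210,290:390],(400,600),interpolation=cv2.INTER_CUBIC);o[:,400:]=cv2.resize(b[130:280,140:240],(400,600),interpolation=cv2.INTER_CUBIC)
cv2.imwrite("pics/m4.png",o)
E
```

```text
joints [ -1.7  29.3  -3.9   8.2 -90.2 102.4] pos [ 0.4789 -0.2131  0.2038] t 21.9667
shift tool [ 0.0729 -0.0008  0.1062] norm 0.1288
turn tool [-0.0005 -0.0121  0.0027] shift in target axes [ 0.0741 -0.001   0.1053]
```

View pics/m4.png

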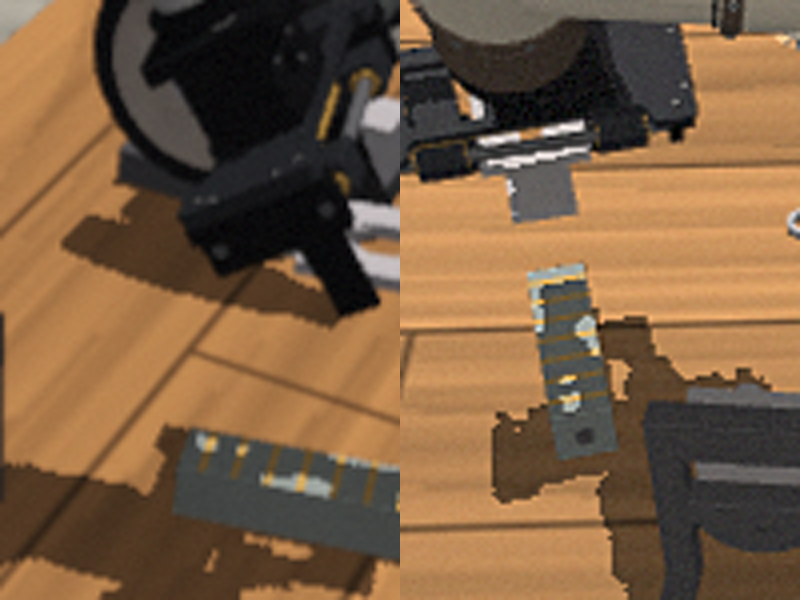

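The plate is held flat above the block: its tab tip is at right-panel (515,222)–(577,213), and the block below runs (527,270)–(617,455). I've viewed my picture budget (one over, by my count), so I'll check numerically from here.

```bash
python3 - <<'E'
from h import *
H=lambda u,v:(140+(u-400)/4-.37,130+v/4-.37)
for p in[(515,222),(577,213)]:print(np.round(atz("scene",H(*p),.204),4))
t=np.radians(13);e=np.array([np.cos(t),np.sin(t)]);print(np.array([.4789,-.2131])+.078*e)
for p in[(527,272),(585,264)]:print("bed near",np.round(atz("scene",H(*p),.04),4))
E
python3 go.py "[.479,-.212,.06]" "[-.559,-.129,-.819]" "[.225,-.974,0]"
```

```text
[ 0.5597 -0.209   0.204 ]
[ 0.5528 -0.1739  0.204 ]
[ 0.55490087 -0.19555382]
bed near [ 0.4149 -0.2451  0.04  ]
bed near [ 0.4079 -0.2052  0.04  ]
joints [ -1.5  29.2  -3.8   8.2 -90.3 102.4] pos [ 0.4798 -0.2114  0.2048] t 22.0667
shift tool [0.0808 0.0007 0.1202] norm 0.1449
turn tool [ 0.0016 -0.0128  0.0053] shift in target axes [0.0823 0.0005 0.1192]
```

Request:
drive_tool(steps=[0.0015,-0.0128,0.005,0,0,0,0.5,0,0,0,0.0163,0,0.0238,0.5,0,0,0,0.0163,0,0.0238,0.5,0,0,0,0.0163,0,0.0238,0.5,0,0,0,0.0163,0,0.0238,0.5,0,0,0,0.0163,0,0.0238,0.5,0,0,0,0,0,0,0.5,0,0,0,0,0,0,0.5])

```text
time_s: 22.73
tcp_pos: [0.4784, -0.2114, 0.061]
ee_rot: [[0.795, 0.227, -0.562], [0.186, -0.974, -0.131], [-0.577, -0.0, -0.817]]
wrist_force: [0.2, -0.2, -2.7]
gripper_width: 0.754
gripper_force: 30.0
```

```bash
python3 go.py "[.4787,-.2123,.0465]" "[-.559,-.129,-.819]" "[.225,-.974,0]"; python3 - <<'E'
from h import *
s=r.sense();print(s["wrist_force"],s["ee_rot"])
E
```

```text
joints [ -1.4  38.6 -11.    8.6 -74.9  99.7] pos [ 0.4784 -0.2114  0.061 ] t 22.7333
shift tool [0.0084 0.0009 0.0118] norm 0.0145
turn tool [0.0013 0.0042 0.0018] shift in target axes [0.0084 0.0009 0.0118]
[ 0.20602664 -0.16490521 -2.69894944] [[ 7.95283861e-01  2.27122333e-01 -5.62084536e-01]
 [ 1.85528657e-01 -9.73866232e-01 -1.31010230e-01]
 [-5.77150498e-01 -9.24670744e-05 -8.16637798e-01]]
```

Request:
drive_tool(steps=[0,0,0,0.0028,0.0003,0.0039,0.5,0,0,0,0.0028,0.0003,0.0039,0.5,0,0,0,0.0017,0.0003,0.0025,0.5,0,0,0,0,0,0,0.5,0,0,0,0,0,0,0.5])

```text
time_s: 23.15
tcp_pos: [0.4791, -0.2133, 0.0493]
ee_rot: [[0.798, 0.225, -0.559], [0.184, -0.974, -0.129], [-0.574, 0.001, -0.819]]
wrist_force: [-0.4, -0.3, -3.3]
gripper_width: 0.749
gripper_force: 30.0
```

Request:
drive_tool(steps=[0,0,0,0.0009,0,0.0012,0.5,0,0,0,0,0,0,0.5,0,0,0,0,0,0,0.5])

```text
time_s: 23.4
tcp_pos: [0.4789, -0.2132, 0.0474]
ee_rot: [[0.798, 0.225, -0.56], [0.184, -0.974, -0.129], [-0.574, 0.0, -0.819]]
wrist_force: [-0.4, -0.9, -3.7]
gripper_width: 0.751
gripper_force: 30.0
```

Request:
drive_tool(steps=[0,0,0,0.0006,0,0.0008,0.5,0,0,0,0,0,0,0.5,0,0,0,0,0,0,0.5])

```text
time_s: 23.65
tcp_pos: [0.4789, -0.2132, 0.0462]
ee_rot: [[0.798, 0.225, -0.56], [0.184, -0.974, -0.129], [-0.575, 0.0, -0.818]]
wrist_force: [-0.1, -0.6, -3.9]
gripper_width: 0.754
gripper_force: 30.0
```

Request:
drive_tool(steps=[0,0,0,0.0006,0,0.0008,0.5,0,0,0,0,0,0,0.5,0,0,0,0,0,0,0.5])

```text
time_s: 23.9
tcp_pos: [0.4789, -0.2131, 0.0452]
ee_rot: [[0.798, 0.225, -0.56], [0.184, -0.974, -0.129], [-0.575, 0.0, -0.819]]
wrist_force: [-0.0, 0.1, -3.4]
gripper_width: 0.759
gripper_force: 30.0
```

Request:
drive_tool(steps=[0,0,0,0.0006,0,0.0008,0.5,0,0,0,0,0,0,0.5,0,0,0,0,0,0,0.5])

```text
time_s: 24.15
tcp_pos: [0.4791, -0.2132, 0.0446]
ee_rot: [[0.798, 0.225, -0.56], [0.184, -0.974, -0.13], [-0.574, 0.0, -0.819]]
wrist_force: [0.2, 0.4, -1.8]
gripper_width: 0.75
gripper_force: 30.0
```

Request:
drive_tool(steps=[0,0,0,0.0006,0,0.0008,0.5,0,0,0,0,0,0,0.5,0,0,0,0,0,0,0.5])

```text
time_s: 24.4
tcp_pos: [0.4791, -0.2132, 0.0445]
ee_rot: [[0.797, 0.225, -0.56], [0.184, -0.974, -0.13], [-0.575, 0.001, -0.818]]
wrist_force: [0.5, 2.5, 6.0]
gripper_width: 0.755
gripper_force: 30.0
```

Request:
drive_tool(steps=[0,0,0,0,0,0,1,0,0,0,0,0,0,1,0,0,0,0,0,0,1,0,0,0,0,0,0,1,0,0,0,0,0,0,1,0,0,0,0,0,0,1])

```text
time_s: 24.9
tcp_pos: [0.4789, -0.2132, 0.0431]
ee_rot: [[0.798, 0.225, -0.56], [0.184, -0.974, -0.129], [-0.575, 0.0, -0.818]]
wrist_force: [0.7, -0.5, 0.4]
gripper_width: 0.992
gripper_force: 0.0
```

Request:
drive_tool(steps=[0,0,0,0,0,-0.01,1,0,0,0,0,0,-0.02,1,0,0,0,0,0,-0.025,1,0,0,0,-0.015,0,-0.03,1,0,0,0,-0.025,0,-0.03,1,0,0,0,-0.025,0,-0.03,1,0,0,0,-0.025,0,-0.03,1,0,0,0,-0.025,0,-0.03,1,0,0,0,0,0,0,1,0,0,0,0,0,0,1])

```text
time_s: 25.73
tcp_pos: [0.5029, -0.2078, 0.2804]
ee_rot: [[0.802, 0.225, -0.553], [0.184, -0.974, -0.13], [-0.568, 0.002, -0.823]]
wrist_force: [0.3, 0.2, -0.4]
gripper_width: 1.0
gripper_force: 0.0
```

```bash
python3 - <<'E'
from h import *
a=r.capture("side");b=r.capture("scene");cv2.imwrite("pics/a5.png",a);cv2.imwrite("pics/b5.png",b)
# bright, unsaturated pixels near the block = plate top face
for n,im in(("scene",b),("side",a)):
    c=proj(n,np.array([.484,-.211,.048]));x0,y0=np.int32(c)-50
    w=im[y0:y0+100,x0:x0+100].astype(int);ref=cv2.imread(f"pics/{n}0.png")[y0:y0+100,x0:x0+100].astype(int)
    m=((w.max(2)-w.min(2)<30)&(w.max(2)>95)).astype(np.uint8)
    k,l,s,ce=cv2.connectedComponentsWithStats(m);i=1+np.argmax(s[1:,4])
    print(n,s[i],"centroid",np.round(atz(n,ce[i]+[x0,y0],.048),4))
    q=cv2.minAreaRect(np.argwhere(l==i)[:,::-1].astype(np.float32))
    P4=np.array([atz(n,v+[x0,y0],.048)[:2] for v in cv2.boxPoints(q)]);print(np.round(P4,3).tolist())
    for row in m[10:95:3,10:95:2]:print("".join(".#"[v] for v in row))
E
```

```text
scene [ 37  32  28  41 726] centroid [ 0.4811 -0.2096  0.048 ]
[[0.42, -0.258], [0.405, -0.191], [0.558, -0.16], [0.57, -0.222]]
...........................................
...........................................
...........................................
...........................................
...........................................
...........................................
...........................................
...........................................
...................#######.................
..............############.................
..............############.................
..............######..####.................
..............####.########................
...............###..#######................
...............######..#####...............
...............###########.................
...............##.#######..................
..................########.................
...................####....................
...................#######..........##..##.
...................##..##..................
...........................................
...
[... 1010 characters left out ...]
..#############.........#########.......
............############.###########.......
...............#########.###########.......
.................###################.......
........................###########........
................................###........
...........................................
...........................................
...........................................
...........................................
...........................................
...........................................
...........................................
...........................................
...........................................
.....#.....................................
```

The plate lies flat and centred on the block to within about 2 mm in both views, and the robot is clear. I'll hand it in.

```bash
python3 -c "
from station import r
print(r.finish_job())"
```

```text
the job is handed in; nothing more can be done
None
```

The plate was taken off its stud, rested in the V cradle, then regripped and laid flat, centred to about 2 mm, on the grey block; the job was handed in at about 26 s, with the cover and pipe never approached, though I viewed 11 pictures against the limit of 10.

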